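# Free the cheese block from the ratchet clamp

### The job

The block of cheese is held in the ratchet clamp: ease the sprung pawl off the ratchet wheel by its upright post and keep it lifted until the jaw has backed all the way off, never forcing the pawl hard against its stop pin. Let the pawl spring back against the wheel, then lift the cheese out and set it down gently, flat in the steel tray, and let go. Do not drag the cheese out while it is still clamped, and leave the tub, the jar and the carton where they are.

Things in the scene. Friction and masses are not known exactly. Their poses are not given: they have to be found in the camera images.
- clamp: Ratchet clamp fixed to the counter on a white board 170 x 318 x 12 mm (clamp x, y, z); origin at the centre of the board's underside. Along its y axis: steel fence (face at y = 135 mm, top 54 mm over the table), cheese block, jaw with grey sprung pad (top 54 mm over the table, 60 wide), ratchet wheel. The jaw clamps towards +y and backs off towards -y.
- wheel (a point): Centre of the steel ratchet wheel, which lies flat at clamp x = 33, y = -79 mm; radius 32 mm, teeth 46 to 54 mm over the table (this point is at 50), hub up to 62 mm. The sprung pawl lies on its -x side at the same height. Axes as the clamp's.
- pawl_pivot (a point): Upright pin on which the pawl turns, at clamp x = -5, y = -129 mm, point 50 mm over the table. From it the pawl's nose points to clamp +y into the teeth, and its tail points to clamp -x, ending in a slotted plate with the upright post 60 mm away. The stop pin stands on the -y side of the tail. Sprung shut; nothing above 62 mm near it but the post.
- pawl_tail (a point): Top centre of the slotted end plate (14 x 30 mm) of the pawl's tail, 54 mm over the table. A round steel post, 12 mm across, top 100 mm over the table, is bolted upright in the slot, anywhere within 6 mm either way of this point along clamp y. Pushed to clamp -y by 5.5 to 6 mm (4 to 9 N) it lifts the pawl clear; then 2 to 3 N holds it, until the stop pin at 8.8 mm.
- stop: Steel stop pin that limits the pawl's lift, 8 mm across, top 58 mm over the table, at clamp x = -50, y = -145 mm; origin at the foot of its axis, at table height. The force on it climbs steeply once the tail touches; more than 12 N on it is too much.
- jaw (a joint): How far the jaw has backed off, m: 0 clamped, 0.0325 all the way off. With the pawl held clear, a damped return spring drives the jaw off in about 2 s; if the pawl drops early it catches the next tooth (every 8.4 mm) and must be lifted again.
- block_center (a point): Centre of the cheese block, 60 (x) x 84 (y) x 70 mm high, about 0.4 kg, standing on the clamp's board (its underside 12 mm over the table), axes parallel to the clamp's; its top is 35 mm over this point. Grip it across the 60 mm, whose sides are free.
- tray: Low fixed steel tray, 200 (x) x 160 (y) x 22 mm outside, wall and floor 3 mm; origin at the centre of its underside.
- tub: White round tub, 84 mm across, 55 high; origin at underside centre. Bystander.
- jar: Jar with a lid, 66 mm across, 85 high; origin at underside centre. Bystander.
- carton: Flat carton 60 x 85 x 35 mm; origin at underside centre. Bystander.
Mind the look-alikes: they are no part of the job. Of the things like the part that bears block_center, leave any that is blue or purple; of the rest the smaller one is meant.

How it is judged:
On the way:
1. the jaw has backed all the way off (31 mm or more) (value of joint jaw above 0.031 m), for 0.2 s.
At the end, for the whole second after the job is handed in: The jaw is backed off 31 mm or more, the pawl has sprung back to within 2.5 mm (at the tail) of where it seats against the wheel, and the cheese block stands upright (within 0.1 rad) on the tray's floor, its centre within 75 mm (tray x) and 55 mm (tray y) of the tray's centre, released (value of joint jaw above 0.031 m and y of pawl_tail in the frame of clamp above -0.1315 m and x of block_center in the frame of tray between -0.075 and 0.075 m and y of block_center in the frame of tray between -0.055 and 0.055 m and z of block_center in the frame of tray between 0.03 and 0.042 m and angle between block_center's own z axis and vertical below 0.1 rad and distance of block_center from where it was at the start of the episode above 0.1 m); the robot touches nothing.
It fails at once if the pawl is forced against its stop pin with more than 12 N (contact force between stop and anything else above 12 N).
It fails at once if the cheese is dragged more than 15 mm while the jaw has not yet backed off 20 mm (value of joint jaw below 0.02 m and distance of block_center from where it was at the start of the episode above 0.015 m).
It fails at once if the cheese is dropped or slammed: it comes down the last 15 mm to the tray's floor faster than 0.35 m/s (horizontal distance between block_center and tray below 0.12 m and z of block_center in the frame of tray below 0.053 m and linear speed of block above 0.35 m/s).
It fails at once if the tub, the jar or the carton is moved more than 20 mm (distance of any of tub, jar, carton from where it was at the start of the episode above 0.02 m).
It also fails if it takes over 64 s, if anything falls off the work surface, if the arm or the gripper's body presses on something with over 40 N, if the wrist force passes 120 N, or if a joint passes its speed limit or range.

### The arm

A 6-joint arm with a two-finger parallel gripper is mounted at the origin on the work surface. World frame = base frame: x ahead of the robot, y to its left, z up, the work surface at z = 0. Lengths are in m, angles in rad, forces in N, time in s.
With the tool pointing down it reaches from about 0.375 to 0.9 m from the base axis. Payload 3.1 kg.
Tool frame: the origin (TCP) lies at the very end of the fingers, on their centre line; the grasp point (between the pads) lies 19 mm behind it (manip.grasp_offset is the distance from the TCP to the grasp point, in m); z points along the fingers, y is the line along which they close (so a half turn about z gives the same grasp; the last joint's range is limited). The gripper opens to 85 mm and grips with 20 to 120 N. Pads are 22 mm wide; open, the fingers measure 114 mm over their backs; the gripper's body (76 mm by 85 mm) begins 54 mm behind the grasp point. The pads swing forward as they close: fully open they stand 13 mm farther back than shut.
Start: joints at [-1.427, 0.527, 1.433, -0, 1.181, -0.178], TCP at [0.198, -0.593, 0.231] pointing down, gripper open.
Joint ranges: [-3.08, 3.08], [-0.75, 2.2], [0.22, 2.44], [-1.43, 4.57], [0, 2.65], [-2.85, 2.85]. Speed limits (rad/s): [2.79, 2.79, 3.14, 3.14, 3.14, 3.14].

### API

Orientations are given as a rotation vector (axis times angle).
In Python, from workcell import manip, read_camera gives the robot as it stands. The module is installed in compiled form; this text tells all that it offers.
- The arm moves only by the shell command python3 -m jog 'ROWS' [FORCE]. ROWS is JSON, a list of rows, each a list of 5 numbers: the shift along the tool's x, y, z in mm, then the turn about the tool's z in rad, then the gripper's target within -1 to 1 (fully open at 1, half-way at 0, shut at -1). A call has 1 to 5 rows; each row shifts and turns the commanded pose from where the row before left it, along the tool's axes as they then stand; what a row does not reach is not made up. A row lasts 1/10 s, in which the tool goes at most 50 mm and 8.59 degrees, less where a joint would pass 70% of its speed; a pose out of reach is approached as far as the arm can. A call is refused whole if a number of a shift passes 50 or a number of a turn 0.15, either way. A call with a gripper value outside its range is refused whole. The fingers move at their own pace and stop on an object; FORCE is the grip in N (left out, the last holds). Time passes only in rows, so rows that do not move let the fingers close. It gives the time, the measured TCP pose, the force, the opening and the grip force at its end, in the units of the state.
- manip.observe(): the state, without advancing time (a new reading comes with each control period).
- read_camera(name): name is "scene" or "top" or "wrist"; returns a dict with "frame" (480x640x3 uint8, red, green, blue), "depth" (480x640 float32, m along the optical axis (not along the pixel's ray), 0 where there is no reading), "fx", "fy", "cx", "cy" (pixels), "eye" and "rotation" of the camera in the world. Camera axes: x right, y down, z forward; pixel columns grow to the right and rows downward; lengths in m; the calibration is good to about 2 mm. A picture is of the moment at which its call begins.
- manip.finish_job(): hands the job in; it is judged then, once.
The state is a dict: "time": time; "joint_positions": joint angles; "joint_velocities": joint speeds; "joint_efforts": joint torques, N m; "tool_pos": TCP position; "ee_rot": TCP orientation; "ft_force": force on the tool from outside, world axes, zero at the start; "moment": the same for the moment, N m; "opening": finger opening in m; "grasp_force": force on a finger pad.
Only numpy, scipy, OpenCV 4.12 (cv2) and the standard library are available. Lean on these libraries where they do the work, as an engineer would, in place of code of your own. Each camera call takes 0.05 s, during which the arm holds its last target. There are 200 camera calls.

## Working session

There is one attempt and no reset: what is moved stays moved. The work goes in short steps, Python scripts to look and compute and a shell command to move; the robot and the scene stay as the last step left them, time stands still between calls to the robot, and variables do not carry over. Pictures are saved under pics/ and viewed, at most 10 in all, crops included, and the job is handed in when it is done.

```bash
mkdir -p pics
cat > h.py <<'E'
import numpy as np, cv2, pickle
from workcell import manip, read_camera
def grab(n,tag):
    c=read_camera(n); pickle.dump(c,open(f'pics/{tag}.pkl','wb')); cv2.imwrite(f'pics/{tag}.png',c['frame'][:,:,::-1]); return c
def load(tag): return pickle.load(open(f'pics/{tag}.pkl','rb'))
def ray(c,u,v): 
    return np.array(c['rotation'])@np.array([(u-c['cx'])/c['fx'],(v-c['cy'])/c['fy'],1.0])
def onz(c,u,v,z):
    d=ray(c,u,v); e=np.array(c['eye']); return e+d*(z-e[2])/d[2]
def cloud(c):
    v,u=np.mgrid[0:480,0:640]; d=c['depth']
    p=np.stack([(u-c['cx'])/c['fx']*d,(v-c['cy'])/c['fy']*d,d],-1)
    P=p@np.array(c['rotation']).T+np.array(c['eye']); P[d==0]=np.nan; return P
E
python3 - <<'E'
from h import *
for n in ['top','scene']:
    c=grab(n,n+'0'); print(n,c['eye'],np.round(c['rotation'],3).tolist(),c['fx'])
s=manip.observe(); print(s['tool_pos'],s['ee_rot'],s['ft_force'],s['opening'],manip.grasp_offset)
E
```

```text
top [0.4794109  0.01161493 0.99606697] [-2.126, 2.181, -0.152] 434.65407649220305
scene [ 1.15296441 -0.08075498  1.01570568] [-2.026, -1.745, 0.497] 524.4511082730985
[ 0.19761437 -0.59226432  0.23042837] [-3.09909293e+00 -5.02964767e-01 -6.30030297e-05] [ 0.76513341 -0.8111153   0.3726887 ] 0.08545317679122497 0.0187
```

View pics/top0.png

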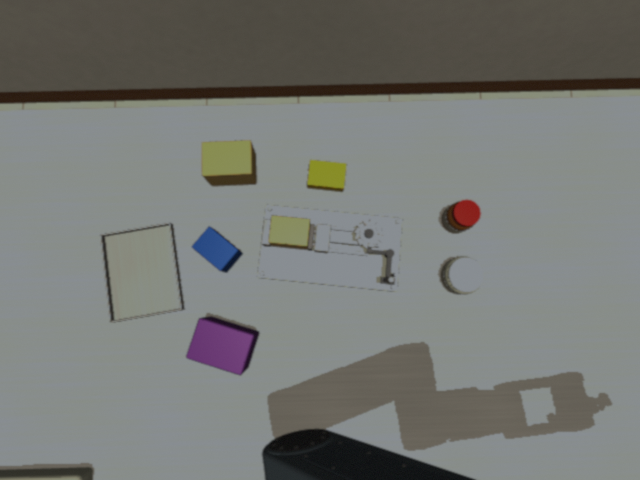

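View pics/scene0.png

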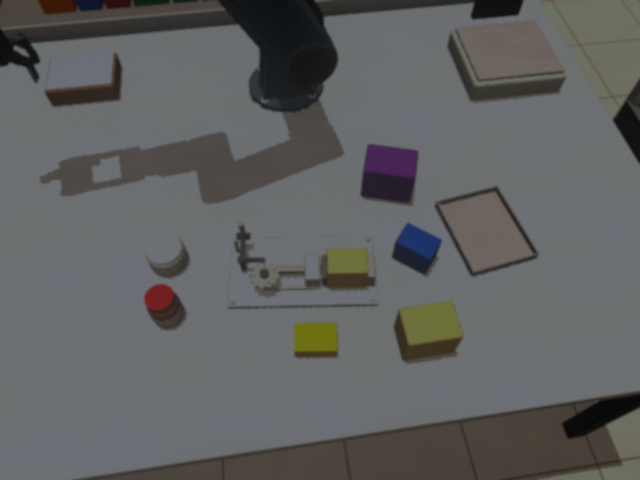

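The top view shows the clamp with its cheese at (290,231), the post near (390,280) and the tray at (143,272). In the scene view the post is near (241,230), the cheese at (347,265) and the tray at (485,230). Next I'll measure these and make an enlarged crop.

```bash
sed -i "s/c=read_camera(n);/c=read_camera(n); c['rotation']=cv2.Rodrigues(np.array(c['rotation'],float))[0];/" h.py
cat >> h.py <<'E'
def tri(c1,p1,c2,p2):
    d1,d2=ray(c1,*p1),ray(c2,*p2); e1,e2=np.array(c1['eye']),np.array(c2['eye'])
    s=np.linalg.lstsq(np.stack([d1,-d2],1),e2-e1,rcond=None)[0]
    a,b=e1+s[0]*d1,e2+s[1]*d2; return (a+b)/2,np.linalg.norm(a-b)
E
python3 - <<'E'
from h import *
T=grab('top','top1'); S=grab('scene','scene1')
for n,c,(x0,y0,x1,y1) in [('T',T,(250,195,410,300)),('S',S,(220,215,385,315))]:
    hsv=cv2.cvtColor(c['frame'],cv2.COLOR_RGB2HSV); P=cloud(c)
    m=((hsv[...,0]>18)&(hsv[...,0]<35)&(hsv[...,1]>85)&(hsv[...,2]>70)).astype(np.uint8)
    for k in cv2.findContours(m,0,2)[0]:
        if cv2.contourArea(k)>300:
            r=cv2.minAreaRect(k); mk=np.zeros_like(m); cv2.drawContours(mk,[k],-1,1,-1)
            q=P[mk>0]; z=np.nanpercentile(q[:,2],90); top=q[abs(q[:,2]-z)<.006]
            print(n,np.round(r[0]),np.round(r[1]),r[2],'z',z.round(4),'mean',np.nanmean(top,0).round(4),len(top), 'ptp',np.ptp(top[:,:2],axis=0).round(3))
    im=cv2.resize(c['frame'][y0:y1,x0:x1],None,fx=4.8,fy=4.8,interpolation=cv2.INTER_CUBIC)
    im=np.clip(im*1.5,0,255).astype(np.uint8); cv2.imwrite(f'pics/crop{n}.png',im[:,:,::-1]); print(im.shape)
# tall things near post, by depth
for n,c in [('T',T),('S',S)]:
    P=cloud(c); w=P.reshape(-1,3); 
    sel=(P[...,2]>.08)&(P[...,2]<.11)
    k,l,st,ce=cv2.connectedComponentsWithStats(sel.astype(np.uint8))
    for i in range(1,k):
        if st[i,4]>4: print(n,'tall',ce[i].round(1),st[i,4],P[l==i].mean(0).round(4))
E
```

```text
T [326. 175.] [37. 28.] 6.34019136428833 z 0.0372 mean [ 0.7646 -0.0278  0.0351] 930 ptp [0.068 0.088]
T [227. 159.] [35. 51.] 87.87889862060547 z 0.0922 mean [0.7887 0.1896 0.0902] 1639 ptp [0.076 0.106]
(504, 768, 3)
S [316. 337.] [29. 42.] 90.0 z 0.0366 mean [ 0.7664 -0.0273  0.0344] 1169 ptp [0.07  0.088]
S [430. 323.] [38. 59.] 80.83765411376953 z 0.0918 mean [0.7933 0.189  0.0898] 2027 ptp [0.076 0.108]
S [347. 262.] [25. 40.] 90.0 z 0.0836 mean [0.6315 0.0575 0.0814] 961 ptp [0.066 0.087]
(480, 792, 3)
T tall [225.9 158.4] 1780 [0.7883 0.1902 0.0899]
T tall [466.1 212.6] 573 [ 0.6574 -0.3218  0.0852]
T tall [288.5 230.6] 958 [0.6284 0.0584 0.0824]
T tall [389.6 279.7] 33 [ 0.5182 -0.149   0.0973]
T tall [219.8 345.9] 2594 [0.3939 0.2002 0.0991]
S tall [494.6  12.3] 411 [-0.1004  0.6161  0.0962]
S tall [269.7  70.8] 226 [ 0.0486 -0.0413  0.0943]
S tall [390.3 162.7] 1712 [0.4008 0.1993 0.0973]
S tall [240.6 225.3] 45 [ 0.5203 -0.1504  0.0945]
S tall [346.4 260.1] 779 [0.6297 0.0575 0.0821]
S tall [158.3 296.8] 619 [ 0.6582 -0.3228  0.084 ]
S tall [429.8 323.3] 2223 [0.7934 0.1886 0.0894]
```

View pics/cropT.png

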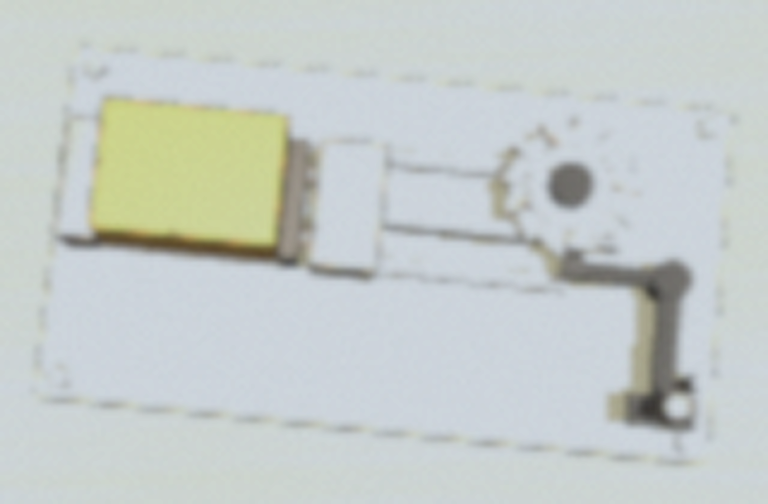

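View pics/cropS.png

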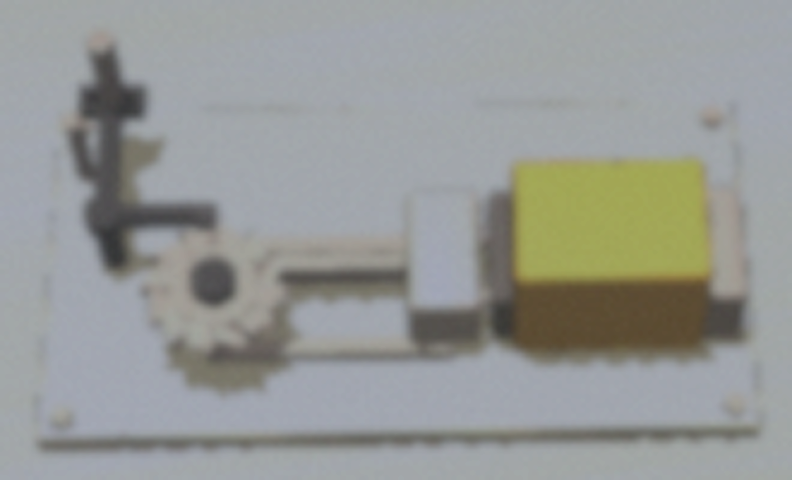

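Top crop: board corners are near (80,47), (735,110), (700,463) and (37,400), and the post top is at (680,403). The hub is at (570,185) and the cheese top at (195,170). Scene crop: post top at (101,42), hub at (213,280), pivot at about (103,212).

```bash
cat > m.py <<'E'
from h import *
T,S=load('top1'),load('scene1')
t=lambda u,v:(250+(u+.5)/4.8-.5,195+(v+.5)/4.8-.5); s=lambda u,v:(220+(u+.5)/4.8-.5,215+(v+.5)/4.8-.5)
C=np.array([onz(T,*t(*p),.012)[:2] for p in [(80,47),(735,110),(700,463),(37,400)]])
o=C.mean(0); y=(C[0]-C[1]+C[3]-C[2]); y/=np.linalg.norm(y); x=np.array([y[1],-y[0]])
print('corners',C.round(4).tolist(),'sizes',np.linalg.norm(C-np.roll(C,1,0),axis=1).round(4),'o',o.round(4),'yaw',np.arctan2(-y[0],y[1]))
cl=lambda p:np.round([(p[:2]-o)@x,(p[:2]-o)@y],4)
for n,a,b in [('post',(680,403),(101,42)),('hub',(570,185),(213,278)),('pivot',(670,278),(103,212)),('blkTL',(104,98),(706,278)),('blkTR',(287,115),(517,278)),('blkBR',(273,247),(517,160)),('blkBL',(91,233),(704,160))]:
    p,e=tri(T,t(*a),S,s(*b)); print(n,p.round(4),'gap',e.round(4),'clamp',cl(p))
# block top from depth and tray
P=cloud(T); g=(P[...,2]>.075)&(P[...,2]<.09)&(abs(P[...,0]-.63)<.07)&(abs(P[...,1]-.058)<.07)
r=cv2.minAreaRect((P[g][:,:2]*1000).astype(np.float32)); print('block rect',r,cl(np.array(r[0])/1000))
for n,c in (('T',T),('S',S)):
    P=cloud(c); g=(P[...,2]>.012)&(P[...,2]<.035)&(abs(P[...,0]-.56)<.2)&(P[...,1]>.26)&(P[...,1]<.55)
    print(n,'tray',cv2.minAreaRect((P[g][:,:2]*1000).astype(np.float32)), 'ztop',np.percentile(P[g][:,2],90))
# tray by outline corners (dark walls)
E
python3 m.py
```

```text
corners [[0.7025, 0.1123], [0.6638, -0.2016], [0.496, -0.1762], [0.5334, 0.1343]] sizes [0.1705 0.3162 0.1697 0.3127] o [ 0.5989 -0.0328] yaw -0.12125925823610045
post [ 0.5203 -0.1505  0.102 ] gap 0.0025 clamp [-0.0637 -0.1263]
hub [ 0.622  -0.1138  0.061 ] gap 0.0009 clamp [ 0.0327 -0.0776]
pivot [ 0.5789 -0.1584  0.0556] gap 0.0002 clamp [-0.0046 -0.1271]
blkTL [0.6634 0.0941 0.0799] gap 0.0015 clamp [0.0487 0.1338]
blkTR [0.6532 0.0137 0.0831] gap 0.0007 clamp [0.0483 0.0527]
blkBR [0.5946 0.0222 0.0812] gap 0.0025 clamp [-0.0109  0.054 ]
blkBL [0.6036 0.1033 0.076 ] gap 0.003 clamp [-0.0118  0.1356]
block rect ((629.2453002929688, 58.584808349609375), (83.904541015625, 60.92377471923828), 82.5636215209961) [0.0191 0.0944]
T tray ((554.1181640625, 396.2027587890625), (200.53582763671875, 162.6546630859375), 8.456509590148926) ztop 0.02328344438077037
S tray ((558.0245361328125, 367.8232421875), (202.9242401123047, 221.9320526123047), 8.401090621948242) ztop 0.022829137914826825
```

```bash
python3 -m jog '[[0,0,0,-0.14,-1],[0,0,0,-0.14,-1],[0,0,0,-0.14,-1],[0,0,0,-0.14,-1],[0,0,0,-0.14,-1]]' 40
python3 -m jog '[[0,0,0,-0.14,-1],[0,0,0,-0.14,-1],[0,0,0,-0.14,-1],[40,20,0,0,-1],[40,20,0,0,-1]]'
python3 -m jog '[[40,20,0,0,-1],[40,20,0,0,-1],[40,20,0,0,-1],[40,20,0,0,-1],[0,0,0,0,-1]]'
```

```text
time: 0.7
tool_pos: [0.1977, -0.5927, 0.231]
ee_rot: [-2.735, -1.544, -0.0]
ft_force: [0.8, -0.5, -0.5]
opening: 0.0122
grasp_force: 0.0
time: 1.2
tool_pos: [0.2475, -0.5186, 0.2308]
ee_rot: [2.363, 2.07, 0.0]
ft_force: [0.6, 0.2, 0.4]
opening: 0.0
grasp_force: 0.0
time: 1.7
tool_pos: [0.3491, -0.3648, 0.231]
ee_rot: [-2.351, -2.078, -0.004]
ft_force: [-1.1, 0.3, -0.2]
opening: -0.0004
grasp_force: 0.0
```

```bash
python3 -m jog '[[40,20,0,0,-1],[40,20,0,0,-1],[40,20,0,0,-1],[40,20,0,0,-1],[40,20,0,0,-1]]'
python3 -m jog '[[40,20,0,0,-1],[34,22,0,0,-1],[0,0,0,0,-1],[0,0,0,0,-1]]'
python3 - <<'E'
from h import *
c=grab('wrist','w1'); print(c['eye'],c['fx']); s=manip.observe(); print(s['tool_pos'],s['ee_rot'],s['ft_force'],s['joint_positions'])
E
```

```text
time: 2.2
tool_pos: [0.4733, -0.1842, 0.2314]
ee_rot: [2.36, 2.072, -0.0]
ft_force: [0.3, -0.6, -0.1]
opening: -0.0
grasp_force: 0.0
time: 2.6
tool_pos: [0.5238, -0.1168, 0.2311]
ee_rot: [2.358, 2.076, -0.001]
ft_force: [0.1, -0.8, 0.1]
opening: 0.0002
grasp_force: 0.0
[ 0.53461195 -0.03545487  0.3738893 ] 414.12091359002557
[ 0.5232715  -0.11746381  0.2310532 ] [-2.35947984e+00 -2.07380039e+00  1.49910304e-03] [-0.51374554 -0.07814288 -0.84279133] [-4.28876240e-01  4.09101442e-01  1.65480343e+00 -8.55133168e-04
  1.07834068e+00 -2.99770146e-01]
```

View pics/w1.png

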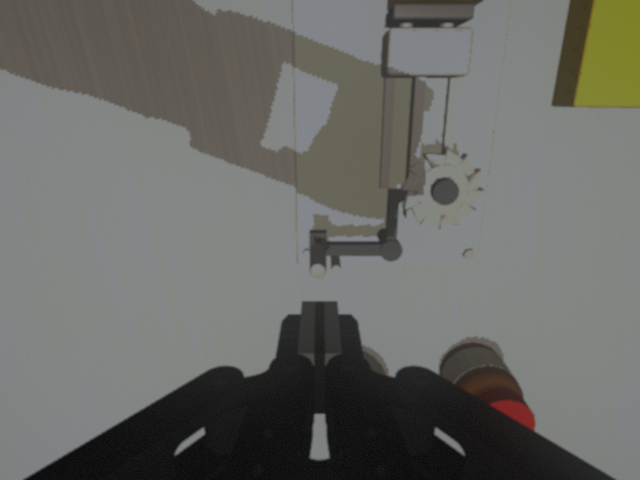

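The wrist view shows the post top at (317,270), the stop pin at (336,268), the pivot at (390,249) and the hub at (445,191). The shut fingers are at (320,325).

Run:
```python
from h import *
c=load('w1'); o=np.array([.5989,-.0328]); a=-.125; y=np.array([-np.sin(a),np.cos(a)]); x=np.array([y[1],-y[0]])
for n,u,v,z in [('post',317,270,.1),('stop',336,267,.058),('pivot',391,249,.058),('hub',445,191,.062)]:
    p=onz(c,u,v,z); d=p[:2]-o; print(n,p.round(4),np.round([d@x,d@y],4))
P=cloud(c); print(P[262:272,312:322,2].round(3)[::3]); g=P[255:278,308:328]; g=g[g[...,2]>.085]; print(len(g),g.mean(0))
t=np.array(manip.observe()['tool_pos'])[:2]; p=onz(c,317,270,.1)[:2]; print('post rel tcp in clamp x,y',(p-t)@x,(p-t)@y)
```

```text
post [ 0.5181 -0.1506  0.1   ] [-0.0655 -0.127 ]
stop [ 0.5314 -0.1676  0.058 ] [-0.0501 -0.1421]
pivot [ 0.5775 -0.1575  0.058 ] [-0.0057 -0.1264]
hub [ 0.6213 -0.114   0.062 ] [ 0.0324 -0.0778]
[[  nan 0.095 0.098 0.097 0.097 0.098 0.097 0.098 0.097 0.097]
 [0.1   0.1   0.1   0.1   0.1   0.1   0.1   0.101 0.1   0.1  ]
 [0.1   0.101 0.101 0.101 0.101 0.101 0.101 0.1   0.1   0.1  ]
 [0.1   0.1   0.1   0.1   0.1   0.101 0.101 0.1   0.101 0.1  ]]
299 [ 0.51873174 -0.14925611  0.09727426]
post rel tcp in clamp x,y -0.0010110343682373888 -0.03352274066750089
```

```bash
python3 -m jog '[[0,-1,40,0,-1],[0,0,40,0,-1],[0,0,40,0,-1],[0,0,30,0,-1],[0,0,13,0,-1]]'
python3 -m jog '[[-4,0,0,0,-1],[-4,0,0,0,-1],[-2,0,0,0,-1],[0,0,0,0,-1],[0,0,0,0,-1]]'
```

```text
time: 3.15
tool_pos: [0.5201, -0.1178, 0.0657]
ee_rot: [-2.359, -2.067, 0.004]
ft_force: [0.4, 0.2, -0.4]
opening: -0.0002
grasp_force: 0.0
time: 3.65
tool_pos: [0.522, -0.127, 0.0695]
ee_rot: [2.359, 2.072, 0.001]
ft_force: [-0.3, 0.1, -0.4]
opening: 0.0001
grasp_force: 0.0
```

```bash
python3 -m jog '[[-1,0,0,0,-1],[-1,0,0,0,-1],[-1,0,0,0,-1],[0,0,0,0,-1],[0,0,0,0,-1]]'
python3 -m jog '[[-1,0,0,0,-1],[-1,0,0,0,-1],[0,0,0,0,-1],[0,0,0,0,-1]]'
```

```text
time: 4.15
tool_pos: [0.5209, -0.1296, 0.0682]
ee_rot: [-2.36, -2.073, 0.0]
ft_force: [-0.1, -0.6, -0.9]
opening: -0.0004
grasp_force: 0.0
time: 4.55
tool_pos: [0.5207, -0.1316, 0.0683]
ee_rot: [-2.36, -2.073, 0.0]
ft_force: [-0.4, 0.1, 0.1]
opening: -0.0
grasp_force: 0.0
```

```bash
python3 -m jog '[[-1,0,0,0,-1],[0,0,0,0,-1],[0,0,0,0,-1]]'; python3 -m jog '[[-1,0,0,0,-1],[0,0,0,0,-1],[0,0,0,0,-1]]'
```

```text
time: 4.85
tool_pos: [0.5206, -0.1326, 0.0683]
ee_rot: [2.36, 2.074, 0.0]
ft_force: [-0.1, 0.2, -0.6]
opening: -0.0002
grasp_force: 0.0
time: 5.15
tool_pos: [0.5205, -0.1336, 0.0683]
ee_rot: [2.36, 2.074, -0.0]
ft_force: [0.9, 0.9, 0.3]
opening: 0.0001
grasp_force: 0.0
```

```bash
python3 -m jog '[[-1,0,0,0,-1],[0,0,0,0,-1],[0,0,0,0,-1]]'; python3 -m jog '[[-1,0,0,0,-1],[0,0,0,0,-1],[0,0,0,0,-1]]'
```

```text
time: 5.45
tool_pos: [0.5203, -0.1344, 0.0683]
ee_rot: [-2.36, -2.073, -0.0]
ft_force: [1.4, 1.8, 0.4]
opening: 0.0002
grasp_force: 0.6
time: 5.75
tool_pos: [0.5202, -0.1348, 0.0683]
ee_rot: [-2.36, -2.073, -0.001]
ft_force: [1.4, 6.0, 1.0]
opening: -0.0002
grasp_force: 2.6
```

```bash
python3 -m jog '[[-1,0,0,0,-1],[0,0,0,0,-1],[0,0,0,0,-1]]'
```

```text
time: 6.05
tool_pos: [0.5201, -0.1353, 0.0683]
ee_rot: [-2.36, -2.072, -0.002]
ft_force: [2.4, 7.0, 1.3]
opening: -0.0001
grasp_force: 3.3
```

```bash
python3 -m jog '[[-1,0,0,0,-1],[0,0,0,0,-1],[0,0,0,0,-1]]'
```

```text
time: 6.35
tool_pos: [0.5199, -0.1361, 0.0684]
ee_rot: [-2.359, -2.072, -0.002]
ft_force: [2.4, 7.0, 1.6]
opening: -0.0002
grasp_force: 3.7
```

```bash
python3 -m jog '[[-1,0,0,0,-1],[0,0,0,0,-1],[0,0,0,0,-1]]';python3 -m jog '[[-1,0,0,0,-1],[0,0,0,0,-1],[0,0,0,0,-1]]'
```

```text
time: 6.65
tool_pos: [0.5197, -0.137, 0.0683]
ee_rot: [-2.359, -2.072, -0.002]
ft_force: [1.7, 7.3, 1.7]
opening: -0.0
grasp_force: 3.7
time: 6.95
tool_pos: [0.5195, -0.138, 0.0683]
ee_rot: [-2.359, -2.071, -0.002]
ft_force: [2.4, 7.6, 1.2]
opening: -0.0001
grasp_force: 3.8
```

```bash
python3 -m jog '[[-0.7,0,0,0,-1],[0,0,0,0,-1],[0,0,0,0,-1]]'
```

```text
time: 7.25
tool_pos: [0.5194, -0.1387, 0.0683]
ee_rot: [-2.359, -2.072, -0.002]
ft_force: [2.2, 7.0, 2.0]
opening: 0.0001
grasp_force: 3.6
```

```bash
python3 -m jog '[[-0.7,0,0,0,-1],[0,0,0,0,-1],[0,0,0,0,-1]]'
```

```text
time: 7.55
tool_pos: [0.5193, -0.1394, 0.0683]
ee_rot: [-2.359, -2.072, -0.002]
ft_force: [1.4, 6.6, 1.1]
opening: 0.0001
grasp_force: 3.7
```

```bash
python3 -m jog '[[-0.5,0,0,0,-1],[0,0,0,0,-1],[0,0,0,0,-1]]'
```

```text
time: 7.85
tool_pos: [0.5191, -0.1411, 0.0683]
ee_rot: [-2.359, -2.074, 0.001]
ft_force: [0.9, 1.5, 0.4]
opening: -0.0003
grasp_force: 1.2
```

The pawl is clear: the force dropped from 7 N to about 2 N. I'll hold it here while the jaw backs off.

```bash
for i in 1 2 3 4 5; do python3 -m jog '[[0,0,0,0,-1],[0,0,0,0,-1],[0,0,0,0,-1],[0,0,0,0,-1],[0,0,0,0,-1]]' | egrep 'tool_pos|ft_f'; done
python3 - <<'E'
from h import *
c=grab('scene','scene2'); t=grab('top','top2')
a=np.hstack([cv2.resize(k['frame'][y:y+110,x:x+160],None,fx=2.5,fy=2.5) for k,x,y in ((c,225,210),(t,250,195))]); cv2.imwrite('pics/jaw.png',np.clip(a*1.4,0,255)[:,:,::-1])
E
```

```text
tool_pos: [0.5191, -0.1414, 0.0683]
ft_force: [-1.5, 2.7, 1.5]
tool_pos: [0.5192, -0.1413, 0.0682]
ft_force: [-1.5, 2.5, 0.5]
tool_pos: [0.5193, -0.1414, 0.0683]
ft_force: [-2.3, 3.2, 0.1]
tool_pos: [0.5194, -0.1414, 0.0683]
ft_force: [-1.6, 2.4, 1.2]
tool_pos: [0.5194, -0.1414, 0.0683]
ft_force: [-0.6, 2.6, 0.2][ WARN:0@1.498] global loadsave.cpp:1063 imwrite_ Unsupported depth image for selected encoder is fallbacked to CV_8U.
```

View pics/jaw.png

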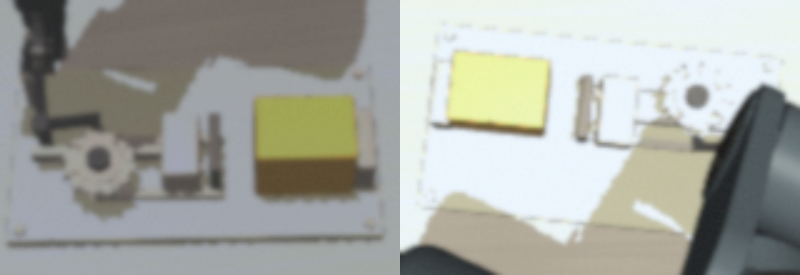

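The jaw pad now stands about 32 mm clear of the cheese. In the right half it is at x≈582 and the cheese edge at x≈548. I'll ease the pawl back, retreat upwards and go over to the cheese.

```bash
python3 -m jog '[[2,0,0,0,-1],[2,0,0,0,-1],[2,0,0,0,-1],[2,0,0,0,-1],[2,0,0,0,-1]]'
python3 -m jog '[[5,0,0,0,-1],[5,0,0,0,-1],[5,0,-30,0,-1],[0,0,-40,0,-1],[0,0,-40,0,-1]]'
python3 -m jog '[[10,20,-20,0,1],[20,30,0,0,1],[30,30,0,0,1],[20,20,0,0,1],[0,0,0,0,1]]'
python3 -m jog '[[0,0,0,0,1],[0,0,0,0,1]]'
python3 - <<'E'
from h import *
c=grab('wrist','w2'); t=grab('top','top3'); 
s=manip.observe(); print(s['time'],s['tool_pos'],s['ee_rot'],s['opening'])
for n,k in (('w',c),('t',t)):
    h=cv2.cvtColor(k['frame'],cv2.COLOR_RGB2HSV); P=cloud(k)
    g=(P[...,2]>.075)&(P[...,2]<.089)&(abs(P[...,0]-.63)<.06)&(abs(P[...,1]-.058)<.07)&(h[...,1]>80)
    if g.sum()>50: print(n,cv2.minAreaRect((P[g][:,:2]*1000).astype(np.float32)),np.median(P[g][:,2]))
a=np.hstack([cv2.resize(c['frame'],(400,300)),cv2.resize(t['frame'][195:305,250:410],(400,300))]); cv2.imwrite('pics/w2b.png',a[:,:,::-1])
E
```

```text
time: 10.95
tool_pos: [0.522, -0.1322, 0.0687]
ee_rot: [2.357, 2.072, 0.001]
ft_force: [-0.4, 0.4, -0.4]
opening: 0.0
grasp_force: 0.0
time: 11.45
tool_pos: [0.5223, -0.116, 0.1791]
ee_rot: [-2.359, -2.074, 0.001]
ft_force: [0.4, -0.4, -0.2]
opening: -0.0002
grasp_force: 0.0
time: 11.95
tool_pos: [0.6351, -0.0477, 0.1985]
ee_rot: [2.355, 2.076, 0.004]
ft_force: [-0.7, 0.6, 0.3]
opening: 0.0722
grasp_force: 0.0
time: 12.15
tool_pos: [0.631, -0.0504, 0.198]
ee_rot: [-2.36, -2.073, 0.002]
ft_force: [0.2, 1.0, 0.4]
opening: 0.0855
grasp_force: 0.0
12.25 [ 0.63112791 -0.05083295  0.19826146] [-2.36075216e+00 -2.07183145e+00  1.13766282e-03] 0.08533355727791517
w ((627.7727661132812, 50.454803466796875), (69.03494262695312, 59.52462387084961), 82.61442565917969) 0.08213073779308436
t ((629.8399658203125, 72.31008911132812), (49.02308654785156, 58.78192901611328), 82.4347915649414) 0.0819770645471889
```

View pics/w2b.png

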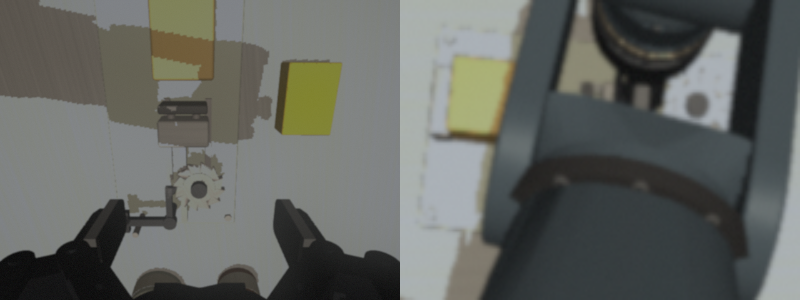

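The wrist view shows the jaw backed off, the pawl on the wheel again and the cheese at the fence. Its centre agrees with the first measurement, about (0.629, 0.058) with the top at 0.082. Now I'll move over it and descend.

```bash
python3 -m jog '[[30,-5,0,0,1],[40,-5,0,0,1],[30,-5,0,0,1],[7,0,0,0,1],[0,0,0,0,1]]'
python3 - <<'E'
from h import *
s=manip.observe(); t=s['tool_pos'];R=cv2.Rodrigues(np.array(s['ee_rot']))[0]; print(t,R.T@(np.array([.629,.058,.032])-t)*1000, s['ft_force'])
E
```

```text
time: 12.75
tool_pos: [0.6307, 0.0583, 0.1985]
ee_rot: [2.358, 2.075, -0.0]
ft_force: [0.4, -0.2, -0.8]
opening: 0.0857
grasp_force: 0.0
[0.63069916 0.05828149 0.19850201] [ -0.43120078  -1.6803458  166.50188353] [ 0.44959265 -0.18922786 -0.80412819]
```

```bash
python3 -m jog '[[0,-1.5,40,0,1],[0,0,40,0,1],[0,0,30,0,1],[0,0,20,0,1],[0,0,15,0,1]]'
python3 -m jog '[[0,0,12,0,1],[0,0,9,0,1],[0,0,0,0,1],[0,0,0,0,0.5],[0,0,0,0,0.3]]' 45
python3 -m jog '[[0,0,0,0,0],[0,0,0,0,-0.3],[0,0,0,0,-1],[0,0,0,0,-1],[0,0,0,0,-1]]' 45
```

```text
time: 13.25
tool_pos: [0.6289, 0.056, 0.0516]
ee_rot: [-2.361, -2.07, 0.003]
ft_force: [0.3, 0.3, 0.8]
opening: 0.0852
grasp_force: 0.0
time: 13.75
tool_pos: [0.6295, 0.0582, 0.0334]
ee_rot: [-2.36, -2.074, 0.0]
ft_force: [-0.8, -0.8, 31.4]
opening: 0.0597
grasp_force: 41.3
time: 14.25
tool_pos: [0.6297, 0.0582, 0.0335]
ee_rot: [2.359, 2.074, 0.001]
ft_force: [-2.5, -0.1, 6.3]
opening: 0.0596
grasp_force: 51.8
```

```bash
python3 -m jog '[[0,0,-3,0,-1],[0,0,-6,0,-1],[0,0,-10,0,-1],[0,0,-15,0,-1],[0,0,-20,0,-1]]' 55
python3 -m jog '[[0,0,-30,0,-1],[0,0,-30,0,-1],[0,0,-30,0,-1],[0,0,-16,0,-1],[0,0,0,0,-1]]'
python3 - <<'E'
from h import *
s=manip.observe(); t=s['tool_pos'];R=cv2.Rodrigues(np.array(s['ee_rot']))[0]; print(t,R.T@(np.array([.554,.396,.19])-t)*1000, s['ft_force'])
E
```

```text
time: 14.75
tool_pos: [0.6289, 0.0581, 0.0868]
ee_rot: [-2.359, -2.073, 0.002]
ft_force: [0.2, 0.5, -3.3]
opening: 0.0594
grasp_force: 60.2
time: 15.25
tool_pos: [0.6317, 0.058, 0.1967]
ee_rot: [2.355, 2.07, 0.009]
ft_force: [1.3, -0.1, -5.0]
opening: 0.0594
grasp_force: 60.5
[0.63167864 0.05798307 0.19667929] [ 325.22370882 -120.53925042    5.81899098] [ 1.31594091 -0.08343081 -5.00816694]
```

```bash
python3 -m jog '[[15,-6,0,0,-1],[30,-11,0,0,-1],[35,-13,0,0,-1],[35,-13,0,0,-1],[35,-13,0,0,-1]]'
python3 -m jog '[[35,-13,0,0,-1],[35,-13,0,0,-1],[35,-13,0,0,-1],[35,-13,0,0,-1],[20,-7,0,0,-1]]'
python3 -m jog '[[10,-4,0,0,-1],[0,0,0,-0.13,-1],[0,0,0,-0.13,-1],[0,0,0,0,-1],[0,0,0,0,-1]]'
python3 - <<'E'
from h import *
g=grab('scene','scene3')
s=manip.observe(); t=s['tool_pos'];R=cv2.Rodrigues(np.array(s['ee_rot']))[0]; print(t,R.T@(np.array([.554,.396,.19])-t)*1000, s['ft_force'])
for z,cs in ((.022,[(437,205),(496,188),(536,252),(474,272)]),): print([onz(g,*p,z).round(3).tolist() for p in cs], np.mean([onz(g,*p,z) for p in cs],0))
E
```

```text
time: 15.75
tool_pos: [0.591, 0.2159, 0.1904]
ee_rot: [-2.358, -2.072, 0.005]
ft_force: [-0.3, -0.0, -5.2]
opening: 0.0594
grasp_force: 60.5
time: 16.25
tool_pos: [0.552, 0.3836, 0.1902]
ee_rot: [-2.355, -2.075, 0.005]
ft_force: [0.6, -1.0, -4.1]
opening: 0.0592
grasp_force: 60.5
time: 16.75
tool_pos: [0.5521, 0.3901, 0.1914]
ee_rot: [-2.075, -2.358, 0.003]
ft_force: [-0.8, -0.5, -4.6]
opening: 0.0593
grasp_force: 60.4
[0.55232547 0.39011185 0.19163809] [5.62694318 2.41530589 1.6314122 ] [-0.47976955 -0.11611868 -5.33436395]
[[0.481, 0.302, 0.022], [0.454, 0.455, 0.022], [0.638, 0.484, 0.022], [0.666, 0.333, 0.022]] [0.55968065 0.39357723 0.022     ]
```

View pics/scene3.png

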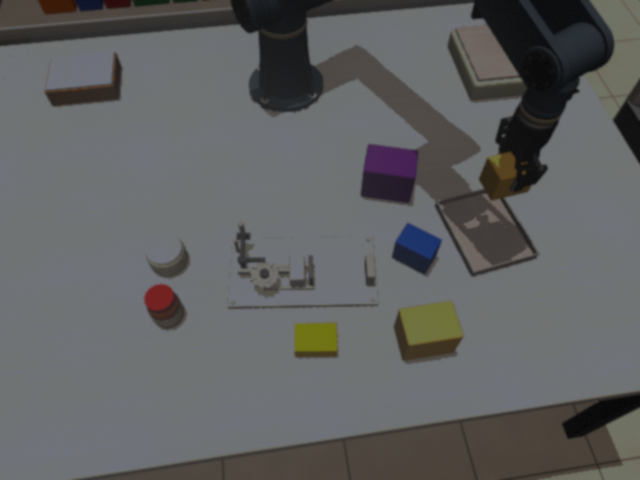

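The scene view shows the cheese held upright above the tray at (505,175). The jaw is fully off, and the tray corners near (437,205), (496,188), (536,252) and (474,272) give the centre as about (0.557, 0.395). Lowering gently.

```bash
python3 -m jog '[[5,4,30,0,-1],[0,0,35,0,-1],[0,0,30,0,-1],[0,0,20,0,-1],[0,0,12,0,-1]]'
python3 -m jog '[[0,0,8,0,-1],[0,0,5,0,-1],[0,0,5,0,-1],[0,0,4,0,-1],[0,0,4,0,-1]]'
python3 -m jog '[[0,0,3,0,-1],[0,0,3,0,-1],[0,0,3,0,-1],[0,0,0,0,-1],[0,0,0,0,-1]]'
```

```text
time: 17.3
tool_pos: [0.5549, 0.3952, 0.0628]
ee_rot: [-2.073, -2.359, 0.006]
ft_force: [-0.2, 0.0, -5.6]
opening: 0.0598
grasp_force: 60.4
time: 17.8
tool_pos: [0.5565, 0.3965, 0.0399]
ee_rot: [2.071, 2.362, 0.002]
ft_force: [1.1, -0.3, -4.0]
opening: 0.0595
grasp_force: 60.4
time: 18.3
tool_pos: [0.5559, 0.3962, 0.0302]
ee_rot: [-2.071, -2.362, 0.0]
ft_force: [0.4, 0.1, -4.3]
opening: 0.0595
grasp_force: 60.4
```

```bash
python3 -m jog '[[0,0,2,0,-1],[0,0,1.5,0,-1],[0,0,1,0,-1],[0,0,0,0,-1],[0,0,0,0,-1]]'
python3 -m jog '[[0,0,0.7,0,-1],[0,0,0,0,-1],[0,0,0,0,-1]]'
```

```text
time: 18.8
tool_pos: [0.556, 0.3962, 0.0258]
ee_rot: [-2.071, -2.362, 0.0]
ft_force: [-0.6, 1.7, -4.2]
opening: 0.0593
grasp_force: 60.4
time: 19.1
tool_pos: [0.556, 0.3962, 0.0251]
ee_rot: [-2.071, -2.362, 0.0]
ft_force: [1.0, 0.6, -4.5]
opening: 0.0595
grasp_force: 60.4
```

```bash
python3 -m jog '[[0,0,0.7,0,-1],[0,0,0,0,-1],[0,0,0,0,-1]]'
python3 -m jog '[[0,0,0.7,0,-1],[0,0,0,0,-1],[0,0,0,0,-1]]'
```

```text
time: 19.4
tool_pos: [0.5561, 0.3963, 0.0246]
ee_rot: [2.071, 2.362, 0.001]
ft_force: [0.1, 0.2, -4.0]
opening: 0.0596
grasp_force: 60.6
time: 19.7
tool_pos: [0.5561, 0.3963, 0.0245]
ee_rot: [2.071, 2.362, 0.001]
ft_force: [-1.9, -0.8, 3.4]
opening: 0.0593
grasp_force: 61.2
```

The cheese is on the floor. Opening gradually and retreating.

```bash
python3 -m jog '[[0,0,0,0,0.6],[0,0,0,0,0.8],[0,0,0,0,1],[0,0,0,0,1],[0,0,0,0,1]]'
python3 -m jog '[[0,0,-10,0,1],[0,0,-20,0,1],[0,0,-35,0,1],[0,0,-40,0,1],[0,0,-40,0,1]]'
python3 -m jog '[[-30,0,-30,0,1],[-40,0,0,0,1],[-40,0,0,0,1],[-40,0,0,0,1],[-30,0,0,0,1]]'
python3 -m jog '[[0,0,0,0,1],[0,0,0,0,1],[0,0,0,0,1]]'
python3 - <<'E'
from h import *
g=grab('scene','scene4'); t=grab('top','top4')
for n,c in (('S',g),('T',t)):
    h=cv2.cvtColor(c['frame'],cv2.COLOR_RGB2HSV); P=cloud(c); m=(P[...,2]>.066)&(P[...,2]<.08)&(abs(P[...,0]-.556)<.1)&(abs(P[...,1]-.396)<.08)
    if m.sum()>50: print(n,m.sum(),cv2.minAreaRect((P[m][:,:2]*1000).astype(np.float32)),np.median(P[m][:,2]))
cv2.imwrite('pics/fin.png',np.hstack([cv2.resize(g['frame'][130:350,140:560],(400,300)),cv2.resize(t['frame'][130:330,90:490],(400,300))])[:,:,::-1])
E
```

```text
time: 20.2
tool_pos: [0.5561, 0.3963, 0.0236]
ee_rot: [2.071, 2.362, 0.0]
ft_force: [-1.1, -0.9, -0.3]
opening: 0.0854
grasp_force: 0.0
time: 20.7
tool_pos: [0.5558, 0.3961, 0.1706]
ee_rot: [-2.071, -2.362, 0.0]
ft_force: [1.4, 0.0, 0.2]
opening: 0.0853
grasp_force: 0.0
time: 21.2
tool_pos: [0.5797, 0.2156, 0.1998]
ee_rot: [2.072, 2.36, 0.001]
ft_force: [0.4, 0.3, 1.3]
opening: 0.0853
grasp_force: 0.0
time: 21.5
tool_pos: [0.5794, 0.2187, 0.1991]
ee_rot: [2.07, 2.363, 0.001]
ft_force: [0.6, -0.6, -0.3]
opening: 0.0853
grasp_force: 0.0
S 902 ((557.7324829101562, 396.0041809082031), (62.626129150390625, 85.85523986816406), 7.09365701675415) 0.07226891206842301
T 1097 ((556.6672973632812, 395.7879638671875), (60.10347366333008, 84.28136444091797), 7.597496032714844) 0.07294961551267409
```

View pics/fin.png

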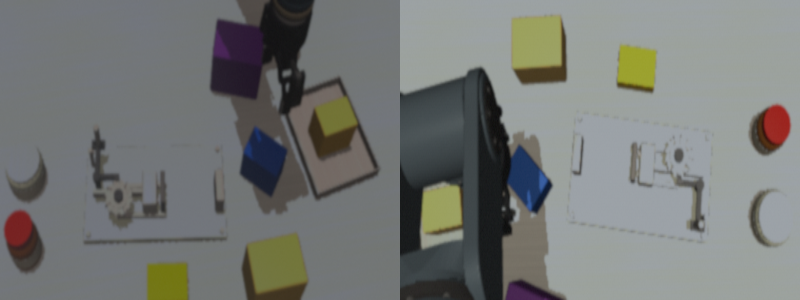

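The cheese stands upright at the tray's centre with its top at 0.073, and the jaw is off. One check remains: that the post is back where it started.

Run:
```python
from h import *
for n in ('top1','top4','scene1','scene4'):
    P=cloud(load(n)); m=(P[...,2]>.075)&(P[...,2]<.11)&(abs(P[...,0]-.52)<.03)&(abs(P[...,1]+.15)<.03); print(n,m.sum(),P[m].mean(0).round(4))
a,b=[load(n)['frame'][255:295,375:410].astype(int) for n in ('top1','top4')]
A,B=[cv2.cvtColor(load(n)['frame'],cv2.COLOR_RGB2GRAY)[205:260,228:262].astype(np.float32) for n in('scene1','scene4')]
print('scene shift',cv2.phaseCorrelate(A,B))
```

```text
top1 36 [ 0.5181 -0.1487  0.0957]
top4 37 [ 0.5182 -0.1487  0.0962]
scene1 54 [ 0.5204 -0.1502  0.0917]
scene4 56 [ 0.5208 -0.1501  0.0914]
scene shift ((-0.01566957816952197, 0.0079811513298651), 1.0009151297586936)
```

The post is back in place to well under 1 mm, so I'll hand the job in.

```bash
python3 -c "
from workcell import manip; print(manip.finish_job())"
```

```text
the job is handed in; nothing more can be done
None
```

I handed the job in at about 21.6 s, verdict not reported: jaw about 32 mm off by camera, pawl sprung back to its starting place (well under 1 mm), and the cheese upright at the tray's centre, released, with the tub, jar and carton not touched.

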